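Couple the tray carriage of a bench seeder to its air cylinder

TASK

The tray carriage of the bench seeder has been uncoupled from its air cylinder: slide it back until its tongue is fully home in the cylinder's fork and the holes line up, then take the longest of the three coupling pins from the wooden block and put it down through both ears of the fork and the tongue between them, until its flange rests on the fork. Let go of it, and leave the two shorter pins in the block and the other things on the bench where they are.

Things in the scene. Friction and masses are not known exactly. Their poses are not given: they have to be found in the camera images.
- pin_long_grip (a point): The longest of three coupling pins, upright, point down, in the wooden block; it stands tallest (top 120 mm above the bench). Steel shank 14 mm thick, 62 mm long, steel flange 28 mm across and 6 mm thick, then a black round grip 20 mm thick, 44 mm tall; about 135 g. The point is the grip's centre, 90 mm above the pin's point; z is the pin's axis, upward.
- pin_long_seat (a point): On the longest pin's axis, the centre of its flange's underside (the face that comes to rest on the fork): 28 mm below the grip's centre and 62 mm above the pin's point. The last 10 mm of the shank taper to an 8 mm wide flat end.
- pin_mid_grip (a point): One of the two shorter pins, upright in the block: like the longest pin but with a shank of 42 mm, so it does not reach through this fork, and stands lower (grip's top about 100 mm above the bench). Stays in the block. The point is the centre of its black grip, 28 mm above the flange's underside.
- pin_short_grip (a point): One of the two shorter pins, upright in the block: like the longest pin but with a shank of 32 mm, so it does not reach through this fork, and stands lower (grip's top about 90 mm above the bench). Stays in the block. The point is the centre of its black grip, 28 mm above the flange's underside.
- pin_block: Dark wooden block fixed to the bench, 46 x 170 x 36 mm, with three blind holes (15.5 mm wide, 28 mm deep) in a row 60 mm apart along its long side, one pin in each, in any order. Pins lift straight out. Origin at the centre of its underside, y along the row.
- fork_top (a point): Centre of the pin hole in the top face of the steel fork on the air cylinder's rod, 87 mm above the bench. The fork (fixed, 42 mm wide) has two level ears 8 mm thick, 18 mm apart (34 mm over both), with 17 mm holes in line; below it is clear to 12 mm above the bench. Frame: z up, y along the slide, from the cylinder towards the carriage.
- seeder: The bench seeder, fixed. Origin on the bench straight under the fork's hole; axes as fork_top. The air cylinder (47 mm square, top 94 mm above the bench) lies 87 to 463 mm to -y of the hole; the carriage runs to +y, and a needle bridge on green legs (187 mm tall, 364 mm wide) spans the slide 400 mm to +y.
- tongue_eye (a point): Centre of the eye (18 mm hole) in the carriage's tongue, a level steel tab 34 mm wide and 12 mm thick, 70 mm above the bench at mid-thickness. With the carriage home the eye lies between the ears, 17 mm straight below fork_top. Axes as fork_top.
- handle (a point): Middle of the carriage's bow handle: a level round steel bar 12 mm thick and 110 mm long along x (across the slide), centre line 130 mm above the bench, on a 10 mm post at each end. It stands on the carriage's end plate (top 90 mm above the bench), 84 mm to +y of the tongue's eye; the plug tray behind it is 100 mm high. Axes as fork_top.
- carriage (a joint): Position of the tray carriage along its slide (m): 0 is home (the tongue's end against the root of the fork, a firm stop, holes in line); it grows as the carriage stands farther away along +y (stop at 0.28). It slides with about 2.5 N of friction and stays where it is left.
- spanner: open-ended steel spanner lying on the bench, about 180 mm long; bystander, origin under its middle
- screwdriver: screwdriver lying on the bench, about 200 mm long; bystander
- dibber: wooden hand dibber lying on the bench, 160 mm long, 32 mm thick; bystander
- seed_jar: amber glass seed jar with steel cap, 68 mm across, 90 mm tall, standing; bystander, origin at the centre of its underside
- seedling: terracotta pot with a seedling, 92 mm across, pot 84 mm tall, standing; bystander, origin at the centre of its underside
Things that resemble listed ones, but are neither listed nor needed, are in the scene too. Leave any green look-alike of the part that bears pin_long_grip alone.

How it is judged (in metres and radians):
At the end, for the whole second after the job is handed in: The carriage is home (within 5 mm); the longest pin stands released and upright (within 0.1 rad) through upper ear, tongue and lower ear, its flange resting on the fork (within 3 mm) and centred on the hole within 4 mm; the carriage is still (value of joint carriage below 0.005 m and z of pin_long_seat in the frame of fork_top between -0.004 and 0.003 m and horizontal distance between pin_long_seat and fork_top below 0.004 m and angle between pin_long_seat's own z axis and vertical below 0.1 rad and velocity of joint carriage below 0.01 m/s); the robot touches nothing.
It fails at once if one of the two shorter pins is pulled out of the block (distance of any of pin_mid_grip, pin_short_grip from where it was at the start of the episode above 0.025 m).
It fails at once if a bystander on the bench is shifted by more than 40 mm (distance of any of spanner, screwdriver, dibber, seed_jar, seedling from where it was at the start of the episode above 0.04 m).
It fails at once if the jar or the potted seedling is tipped over (angle between any of seed_jar, seedling's own z axis and vertical above 0.6 rad).
It also fails if it takes over 56 s, if anything falls off the work surface, if the arm or the gripper's body presses on something with over 40 N, if the wrist force passes 120 N, or if a joint passes its speed limit or range.

ROBOT

A 7-joint arm with a two-finger parallel gripper is mounted at the origin on the work surface. World frame = base frame: x ahead of the robot, y to its left, z up, the work surface at z = 0. Lengths are in m, angles in degrees, forces in N, time in s.
With the tool pointing down it reaches from about 0.425 to 0.875 m from the base axis. Payload 9.9 kg.
Tool frame: the origin (TCP) lies midway between the tips of the shut fingers; the grasp point (between the pads) lies 19 mm behind it; z points along the fingers, y is the line along which they close (so a half turn about z gives the same grasp; the last joint's range is limited). The gripper opens to 85 mm and grips with 20 to 120 N. Pads are 22 mm wide; open, the fingers measure 114 mm over their backs; the gripper's body (76 mm by 85 mm) begins 54 mm behind the grasp point. The pads swing forward as they close: fully open they stand 13 mm farther back than shut.
Start: joints at [65.157, 32.985, 1.427, 82.34, -0.859, 64.687, -3.237], TCP at [0.231, -0.634, 0.231] pointing down, gripper open.
Joint ranges: [-157.87, 157.87], [-19.46, 123.44], [-87.15, 90], [11.01, 140.99], [-62.26, 242.26], [9.8, 113.94], [-161.44, 161.44]. Speed limits (degrees/s): [127.2, 127.2, 172.46, 172.46, 180, 180, 180].

INTERFACE

Orientations are given as [roll, pitch, yaw] about the fixed x, y, z axes, in that order (R = Rz(yaw) Ry(pitch) Rx(roll)).
In Python, from workcell import env, optics, finder gives the robot as it stands.
- The arm moves only by the tool carry_out, never from a script. Its argument "commands" is one flat list of numbers, 5 for each row, row after row: the shift along the tool's x, y, z in mm, then the turn about the tool's z in degrees, then the closure, from 0 (fully open) to 1 (shut). A call has 1 to 10 rows; each row is the pose to reach, as a shift and turn from the pose commanded when the call began, along the tool's axes at that moment; what a row does not reach only later rows make up. A row lasts 1/10 s, in which the tool goes at most 50 mm and 8.59 degrees, less where a joint would pass 70% of its speed; a pose out of reach is approached as far as the arm can. A call with a gripper value outside its range is refused whole. The fingers move at their own pace and stop on an object; "newtons" is the grip in N (left out, the last holds). Time passes only in rows, so rows that repeat a pose let the fingers close. It gives the time, the measured TCP pose, the force, the opening and the grip force at its end, in the units of the state.
- env.sense(): the state, without advancing time (a new reading comes with each control period).
- optics.get_image(name): name is "scene" or "top" or "wrist"; returns the picture (384x512x3 uint8, red, green, blue); there is no depth.
- optics.camera_info(name): a dict with "vfov" (degrees; the focal length in pixels is half the picture's height over the tangent of half this angle, whatever the lens; pixels are square), "cx", "cy" (the principal point, pixels), "world_from_camera" (4x4, takes a point from camera to world coordinates). Camera axes: x right, y down, z forward; pixel columns grow to the right and rows downward; lengths in m; the calibration is good to about 2 mm. The wrist camera is an equidistant fisheye: a pixel r from the principal point sees the ray r / f radians off the axis. A picture is of the moment at which its call begins: read the wrist's pose just before it. camera_info takes no time and is no camera call; for the wrist camera it gives the pose at the moment of the call.
- env.close_job(): hands the job in; it is judged then, once.
Trained networks look in the newest picture that a camera, given by its name, has taken for a name from the list of things; names that differ only in an ending like _2 or _b are one class to them, and where a whole thing is asked for, a point or a joint stands for the part that bears it (a point fixed in the world has none). Each returns a list of dicts, best first, with "conf" (0 to 1); they miss things now and then, are a little off and sometimes report something else, mostly with a low value. They report only what shows in the picture. A call takes as long as a camera call. They do not tell look-alikes from the thing itself.
- finder.masks_of(label, camera): "mask" (384x512 bool, what is visible of it) and "centre" ([row, column] in pixels, amid what is visible of it).
The state is a dict: "t": time; "q": joint angles; "qvel": joint speeds; "joint_efforts": joint torques, N m; "eef_pos": TCP position; "tool_rot": TCP orientation; "wrist_force": force on the tool from outside, world axes, zero at the start; "moment": the same for the moment, N m; "width": finger opening in m; "grip_force": force on a finger pad.
Only numpy, scipy, OpenCV 4.12 (cv2) and the standard library are available. Lean on these libraries where they do the work, as an engineer would, in place of code of your own. Each camera call takes 0.05 s, during which the arm holds its last target. There are 200 camera calls.

## Working session

There is one attempt and no reset: what is moved stays moved. The work goes in short steps, Python scripts to look and compute and a tool call to move; the robot and the scene stay as the last step left them, time stands still between calls to the robot, and variables do not carry over. Pictures are saved under pics/ and viewed, at most 10 in all, crops included, and the job is handed in when it is done.

Besides the shell and the picture viewer there is one more tool, called after "Emit:" by a JSON object that holds its "api" and its "payload", one argument or row to a line. carry_out: Moves the arm, as the interface text tells. Its arguments: {"type":"object","properties":{"commands":{"type":"array","items":{"type":"number"}},"newtons":{"type":"number"}},"required":["commands"]}

```bash
ls; mkdir -p pics
cat > h.py <<'E'
import numpy as np, cv2
from workcell import env, optics, finder
def ray(cam,row,col,info=None):
    i=info or optics.camera_info(cam); f=192/np.tan(np.radians(i["vfov"]/2))
    dx,dy=col-i["cx"],row-i["cy"]
    if cam=="wrist":
        r=np.hypot(dx,dy); a=r/f; s=np.sin(a)/r if r>1e-6 else 1/f
        d=np.array([dx*s,dy*s,np.cos(a)])
    else: d=np.array([dx/f,dy/f,1.])
    T=np.array(i["world_from_camera"]); d=T[:3,:3]@d
    return T[:3,3],d/np.linalg.norm(d)
def at_z(cam,row,col,z,info=None):
    o,d=ray(cam,row,col,info); return o+d*(z-o[2])/d[2]
def project(cam,p,info=None):
    i=info or optics.camera_info(cam); f=192/np.tan(np.radians(i["vfov"]/2))
    T=np.array(i["world_from_camera"]); c=T[:3,:3].T@(np.array(p)-T[:3,3])
    if cam=="wrist":
        r=np.hypot(c[0],c[1]); a=np.arctan2(r,c[2]); k=a*f/max(r,1e-9)
        return i["cy"]+c[1]*k, i["cx"]+c[0]*k
    return i["cy"]+f*c[1]/c[2], i["cx"]+f*c[0]/c[2]
def save(cam,name):
    im=optics.get_image(cam); cv2.imwrite(f"pics/{name}.png",im[:,:,::-1]); return im
E
python3 - <<'E'
from h import *
a=save("scene","s0");b=save("top","t0")
for c in("scene","top"):
    for n in ["pin_long_grip","pin_block","seeder","tongue_eye","handle","spanner","screwdriver","dibber","seed_jar","seedling"]:
        for m in finder.masks_of(n,c)[:4]:
            ys,xs=np.nonzero(m["mask"]);print(c,n,round(m["conf"],2),np.round(m["centre"],1),ys.min(),ys.max(),xs.min(),xs.max())
i=optics.camera_info("top");print(i); print(optics.camera_info("scene"))
s=env.sense();print({k:np.round(v,3) for k,v in s.items()})
E
```

```text
pics
scene pin_long_grip 0.64 [157.4 264.2] 145 172 262 270
scene pin_long_grip 0.61 [152.6 295.8] 139 171 290 300
scene pin_block 0.58 [170.  256.1] 150 187 232 278
scene seeder 0.76 [301.  338.1] 125 383 175 492
scene seeder 0.33 [296.1 330.2] 237 383 255 466
scene tongue_eye 0.65 [293.6 329.6] 237 383 255 465
scene tongue_eye 0.22 [300.  338.6] 125 383 175 493
scene handle 0.91 [294.4 331.1] 237 383 254 465
scene spanner 0.81 [218.  343.5] 202 235 317 368
scene spanner 0.73 [138.  223.2] 127 146 209 245
scene spanner 0.58 [226.8 177.6] 199 254 156 194
scene screwdriver 0.76 [261.4 417.1] 231 275 399 449
scene dibber 0.54 [137.5 223.8] 127 147 209 246
scene seed_jar 0.58 [202.9 151. ] 184 226 138 167
scene seed_jar 0.4 [155.7 264.9] 145 172 262 271
scene seed_jar 0.3 [298.  330.8] 238 383 255 465
scene seed_jar 0.24 [136.3 222. ] 127 147 209 244
scene seedling 0.69 [224.3 175.3] 198 254 155 195
top pin_long_grip 0.61 [224.7 283.9] 221 229 278 285
top pin_long_grip 0.41 [253.5 275.8] 250 256 275 281
top pin_block 0.87 [225.9 290.8] 219 232 273 323
top pin_block 0.62 [233.9 354.6] 21
[... 1029 characters left out ...]
7674e-04, -7.88097677e-01, -6.15549609e-01,
         8.12822157e-01],
       [ 0.00000000e+00,  0.00000000e+00,  0.00000000e+00,
         1.00000000e+00]])}
{'t': np.float64(1.1), 'q': array([65.155, 32.983,  1.426, 82.341, -0.861, 64.687, -3.237]), 'qvel': array([-0.038, -0.039,  0.097,  0.05 ,  0.016, -0.045,  0.011]), 'joint_efforts': array([-0.0000e+00, -7.6551e+01,  2.2490e+00, -2.8630e+01,  1.5000e-02,
        3.0000e-03,  0.0000e+00]), 'eef_pos': array([ 0.231, -0.634,  0.231]), 'tool_rot': array([-1.8000e+02, -2.0000e-03,  2.0043e+01]), 'wrist_force': array([-0.169, -0.267,  0.392]), 'moment': array([ 0.017, -0.022, -0.008]), 'grip_force': np.float64(0.0), 'width': np.float64(0.085)}
```

Run:
```python
import cv2
for n in("s0","t0"):
    a=cv2.imread(f"pics/{n}.png");cv2.imwrite(f"pics/{n}b.png",cv2.resize(a,(800,600),interpolation=cv2.INTER_CUBIC))
```

```text
(no output)
```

View pics/s0b.png

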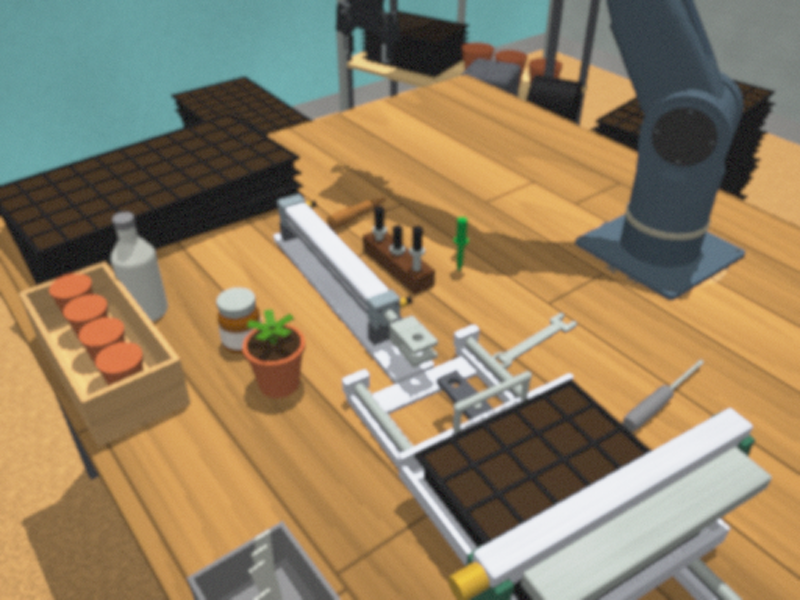

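View pics/t0b.png

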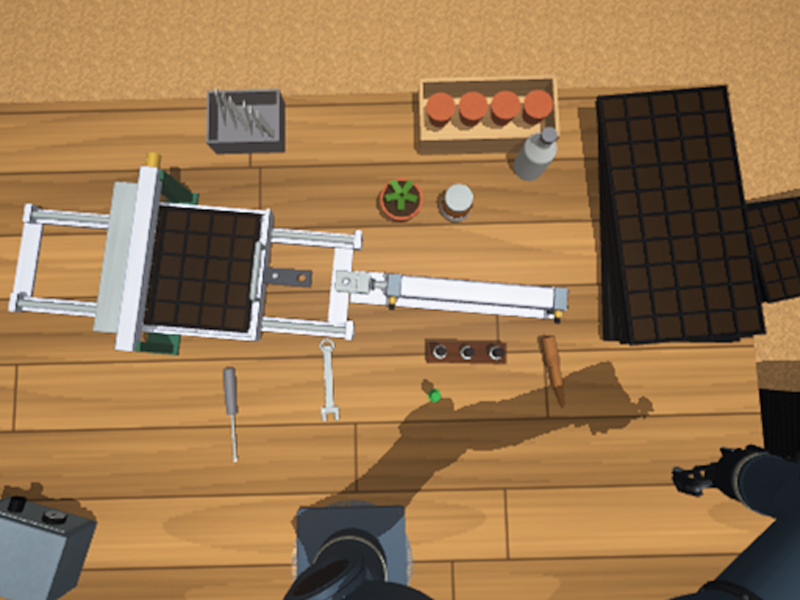

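Run:
```python
from h import *
k=1.5625
P=lambda n,x,y,z:print(n,np.round(at_z("top",y/k,x/k,z),4))
P("fork",350,281,.087);P("eye",303,278,.076);P("handle",257,270,.13);P("cyl0",395,288,.094);P("cyl1",560,299,.094)
P("jar",458,196,.09);P("potted",400,200,.084);P("bridge1",150,165,.187);P("bridge0",128,340,.187);P("green",435,396,.06)
P("blk",427,350,.036);P("blk",506,352,.036)
for x,y in((440,351),(467,352),(496,352)):
    # base hole point at block top z~.05
    p=at_z("top",y/k,x/k,.07)
    print(np.round(p,3),[ (h,np.round(np.array(project("scene",[p[0],p[1],h]))*k)) for h in(.036,.09,.1,.12)])
a=cv2.imread("pics/s0.png")[115:205,220:320];b=cv2.imread("pics/t0.png")[165:265,160:340]
cv2.imwrite("pics/c0.png",cv2.resize(a,None,fx=6,fy=6,interpolation=cv2.INTER_CUBIC))
cv2.imwrite("pics/c1.png",cv2.resize(b,None,fx=4,fy=4,interpolation=cv2.INTER_CUBIC))
```

```text
fork [ 0.591  -0.0147  0.087 ]
eye [0.6015 0.0859 0.076 ]
handle [0.6119 0.1704 0.13  ]
cyl0 [ 0.5728 -0.1089  0.094 ]
cyl1 [ 0.5412 -0.4509  0.094 ]
jar [ 0.7677 -0.2479  0.09  ]
potted [ 0.7639 -0.1242  0.084 ]
bridge1 [0.8177 0.3692 0.187 ]
bridge0 [0.473  0.4022 0.187 ]
green [ 0.3469 -0.1871  0.06  ]
blk [ 0.444  -0.1745  0.036 ]
blk [ 0.4355 -0.3445  0.036 ]
[ 0.44 -0.2   0.07] [(0.036, array([266., 415.])), (0.09, array([241., 416.])), (0.1, array([236., 416.])), (0.12, array([226., 416.]))]
[ 0.437 -0.257  0.07 ] [(0.036, array([251., 398.])), (0.09, array([226., 398.])), (0.1, array([221., 398.])), (0.12, array([212., 398.]))]
[ 0.435 -0.317  0.07 ] [(0.036, array([236., 379.])), (0.09, array([212., 379.])), (0.1, array([207., 378.])), (0.12, array([198., 378.]))]
```

View pics/c0.png

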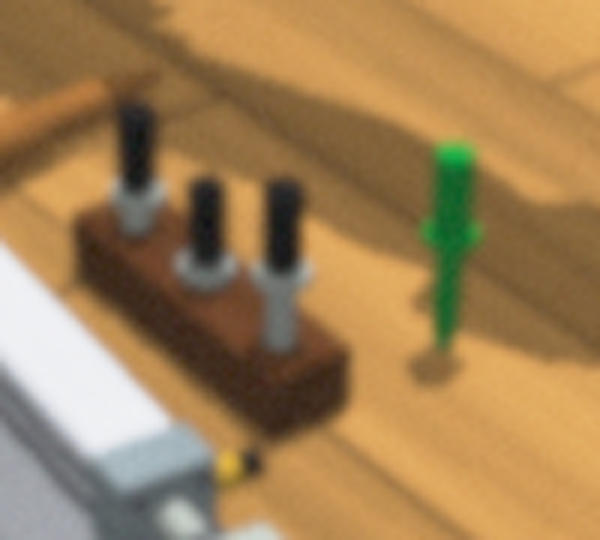

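The near pin (crop 285,180; y≈-0.20) shows the most shank, so it is the longest. In the top view the fork is at (350,281) and the handle at (257,270). I'll move above the handle.

Emit:
{"api": "carry_out", "payload": {
  "commands": [633,-625,0,25.4,0.3,633,-625,0,25.4,0.3,633,-625,0,25.4,0.3,633,-625,0,25.4,0.3,633,-625,0,25.4,0.3,633,-625,0,25.4,0.3,633,-625,0,25.4,0.3,633,-625,0,25.4,0.3,633,-625,0,25.4,0.3,633,-625,0,25.4,0.3]
}}

```text
t: 2.1
eef_pos: [0.4458, -0.1803, 0.2317]
tool_rot: [180.0, -0.1, -5.4]
wrist_force: [0.2, -0.9, 1.0]
width: 0.06
grip_force: 0.0
```

Run:
```python
from h import *
i=optics.camera_info("wrist"); save("wrist","w0")
import pickle; pickle.dump(i,open("w0.pkl","wb"))
print({k:np.round(v,4) for k,v in i.items()})
for n in ["pin_long_grip","pin_block","handle","tongue_eye"]:
    for m in finder.masks_of(n,"wrist")[:5]:
        ys,xs=np.nonzero(m["mask"]);print(n,round(m["conf"],2),np.round(m["centre"],1),ys.min(),ys.max(),xs.min(),xs.max())
for p in ([.44,-.2,.12],[.591,-.0147,.087],[.612,.17,.13]): print(np.round(project("wrist",p,i)))
a=cv2.imread("pics/w0.png");cv2.imwrite("pics/w0b.png",cv2.resize(a,(800,600),interpolation=cv2.INTER_CUBIC))
```

```text
{'vfov': np.float64(65.7065), 'cx': np.float64(256.8896), 'cy': np.float64(190.4656), 'world_from_camera': array([[-9.310e-02, -9.552e-01, -2.811e-01,  5.176e-01],
       [-9.957e-01,  8.910e-02,  2.700e-02, -1.872e-01],
       [-7.000e-04,  2.824e-01, -9.593e-01,  3.759e-01],
       [ 0.000e+00,  0.000e+00,  0.000e+00,  1.000e+00]])}
pin_long_grip 0.77 [182.1 276.5] 165 202 261 287
pin_long_grip 0.67 [253.8 268.2] 228 279 255 278
pin_block 0.96 [160.5 310. ] 144 191 250 388
handle 0.94 [82.4  5.8] 0 183 0 43
tongue_eye 0.9 [77.1  4.2] 0 184 0 43
[191. 279.]
[62. 89.]
[ 87. -39.]
```

View pics/w0b.png

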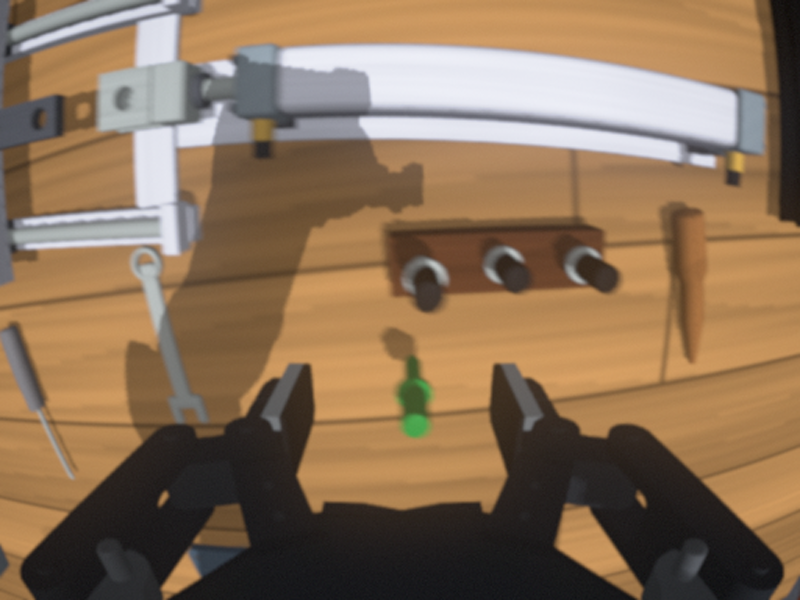

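Run:
```python
from h import *
import pickle; i=pickle.load(open("w0.pkl","rb"));k=1.5625
P=lambda n,x,y,z:print(n,np.round(at_z("wrist",y/k,x/k,z,i),4))
P("pintop",429,298,.12);P("flange",424,273,.079);P("fork",123,98,.087);P("eye",40,120,.076)
P("cyl0",258,80,.094);P("cyl1",750,120,.094)
# green: triangulate top with scene pixel
g=np.array([at_z("wrist",425/k,414/k,z,i) for z in np.arange(0,.2,.02)])
for p in g: print(np.round(p,3),np.round(np.array(project("scene",p))*k), np.round(np.array(project("top",p))*k))
```

```text
pintop [ 0.4409 -0.1958  0.12  ]
flange [ 0.446  -0.1952  0.079 ]
fork [ 0.594  -0.0009  0.087 ]
eye [0.6026 0.0931 0.076 ]
cyl0 [ 0.5818 -0.1046  0.094 ]
cyl1 [ 0.5461 -0.4458  0.094 ]
[ 0.282 -0.177  0.   ] [257. 488.] [425. 430.]
[ 0.294 -0.177  0.02 ] [251. 484.] [420. 430.]
[ 0.307 -0.178  0.04 ] [244. 479.] [415. 431.]
[ 0.319 -0.178  0.06 ] [237. 475.] [409. 431.]
[ 0.332 -0.179  0.08 ] [230. 470.] [404. 432.]
[ 0.344 -0.18   0.1  ] [223. 465.] [398. 433.]
[ 0.357 -0.18   0.12 ] [216. 460.] [393. 433.]
[ 0.369 -0.181  0.14 ] [208. 455.] [387. 434.]
[ 0.382 -0.181  0.16 ] [200. 450.] [380. 435.]
[ 0.395 -0.182  0.18 ] [192. 445.] [374. 435.]
```

Emit:
{"api": "carry_out", "payload": {
  "commands": [132,-364,0,0,0.3,132,-364,0,0,0.3,132,-364,0,0,0.3,132,-364,0,0,0.3,132,-364,0,0,0.3,132,-364,0,0,0.3,132,-364,0,0,0.3,132,-364,0,0,0.3,132,-364,0,0,0.3,132,-364,0,0,0.3]
}}

```text
t: 3.35
eef_pos: [0.6109, 0.1665, 0.2307]
tool_rot: [179.9, 0.0, -5.4]
wrist_force: [0.4, -0.1, 0.9]
width: 0.06
grip_force: 0.0
```

Run:
```python
from h import *
i=optics.camera_info("wrist"); save("wrist","w1")
import pickle; pickle.dump(i,open("w1.pkl","wb"))
for p in ([.612,.17,.13],[.594,-.008,.087]): print(np.round(np.array(project("wrist",p,i))*1.5625))
a=cv2.imread("pics/w1.png");cv2.imwrite("pics/w1b.png",cv2.resize(a,(800,600),interpolation=cv2.INTER_CUBIC))
```

```text
[296. 395.]
[281. 649.]
```

View pics/w1b.png

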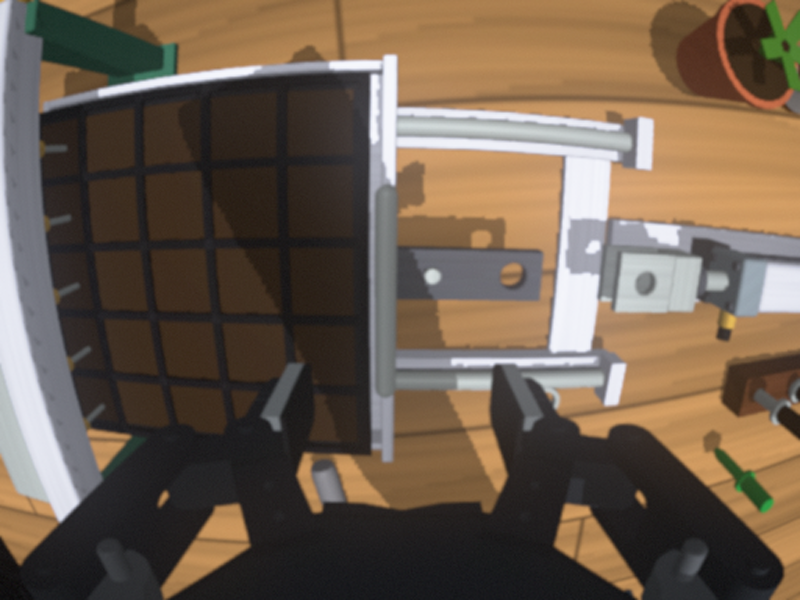

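Run:
```python
from h import *
import pickle; i=pickle.load(open("w1.pkl","rb"));k=1.5625
P=lambda n,x,y,z:print(n,np.round(at_z("wrist",y/k,x/k,z,i),4))
P("h0",387,187,.13);P("hm",387,290,.13);P("h1",386,395,.13);P("fork",646,283,.087);P("eye",513,274,.076);P("cyl",795,290,.094)
print(env.sense()["eef_pos"])
```

```text
h0 [0.6715 0.1682 0.13  ]
hm [0.6158 0.1738 0.13  ]
h1 [0.5514 0.1811 0.13  ]
fork [ 0.5925 -0.0055  0.087 ]
eye [0.6043 0.0914 0.076 ]
cyl [ 0.5757 -0.1613  0.094 ]
[0.61082091 0.16526097 0.23094313]
```

Emit:
{"api": "carry_out", "payload": {
  "commands": [1,-9,40,0,0.3,1,-9,80,0,0.3,1,-9,110,0,0.3,1,-9,118,0,0.3,1,-9,118,0,0.3,1,-9,118,0,1,1,-9,118,0,1,1,-9,118,0,1,1,-9,118,0,1,1,-9,118,0,1],
  "newtons": 40
}}

```text
t: 4.4
eef_pos: [0.6132, 0.1766, 0.1148]
tool_rot: [-180.0, -0.1, -5.4]
wrist_force: [-1.6, -0.8, 6.2]
width: 0.0103
grip_force: 39.0
```

Emit:
{"api": "carry_out", "payload": {
  "commands": [0,10,0,0,1,0,25,0,0,1,0,40,0,0,1,0,55,0,0,1,0,68,0,0,1,0,78,0,0,1,0,84,0,0,1,0,86,0,0,1,0,86,0,0,1]
}}

```text
t: 5.3
eef_pos: [0.6038, 0.0913, 0.1147]
tool_rot: [-180.0, 0.0, -5.4]
wrist_force: [-5.8, -0.1, 11.1]
width: 0.0108
grip_force: 40.1
```

Emit:
{"api": "carry_out", "payload": {
  "commands": [-1,4,0,0,1,-1,8,0,0,1,-1,10,0,0,1,-1,12,0,0,1,-1,12,0,0,1]
}}

```text
t: 5.8
eef_pos: [0.6026, 0.0799, 0.1148]
tool_rot: [-179.9, -0.1, -5.4]
wrist_force: [-3.2, 1.0, 8.3]
width: 0.0105
grip_force: 39.8
```

Emit:
{"api": "carry_out", "payload": {
  "commands": [0,2,0,0,1,0,3,0,0,1,0,4,0,0,1,0,4,0,0,1]
}}

```text
t: 6.2
eef_pos: [0.6025, 0.0791, 0.1148]
tool_rot: [-179.7, -0.1, -5.2]
wrist_force: [-0.9, 9.0, 5.8]
width: 0.0104
grip_force: 39.8
```

Emit:
{"api": "carry_out", "payload": {
  "commands": [0,2,0,0,1,0,4,0,0,1,0,4,0,0,1]
}}

```text
t: 6.5
eef_pos: [0.6025, 0.0791, 0.1148]
tool_rot: [-179.5, -0.2, -5.1]
wrist_force: [0.7, 20.0, 3.8]
width: 0.0105
grip_force: 40.0
```

Run:
```python
from h import *
s=env.sense();print(s["eef_pos"],s["wrist_force"])
i=optics.camera_info("wrist"); save("wrist","w2");
import pickle; pickle.dump(i,open("w2.pkl","wb"))
a=cv2.imread("pics/w2.png");cv2.imwrite("pics/w2b.png",cv2.resize(a,(800,600),interpolation=cv2.INTER_CUBIC))
```

```text
[0.60253433 0.07905659 0.11480239] [ 0.6702758  19.97766975  3.80142881]
```

View pics/w2b.png

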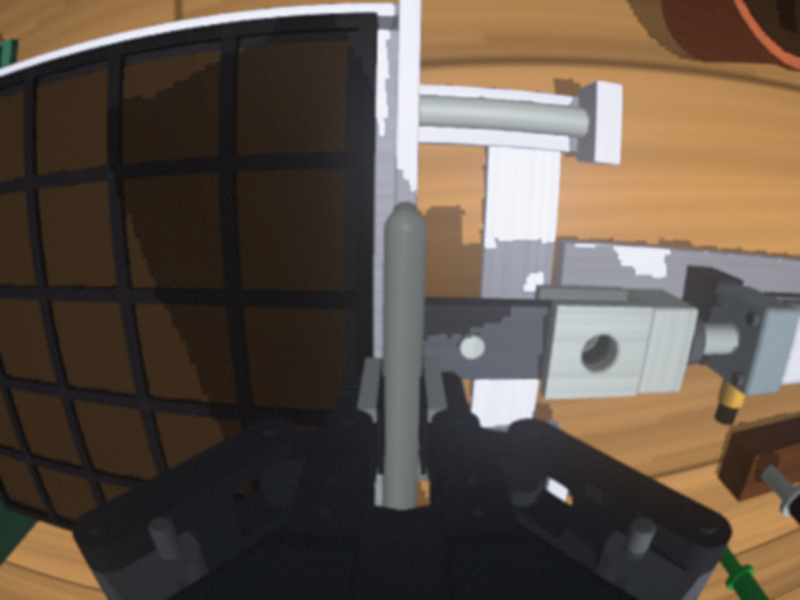

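Emit:
{"api": "carry_out", "payload": {
  "commands": [0,-4,0,0,1,0,-6.5,0,0,1,0,-6.5,0,0,0.4,0,-6.5,0,0,0.4,0,-6.5,0,0,0.4,0,-6.5,-30,0,0.4,0,-6.5,-80,0,0.4,0,-6.5,-120,0,0.4,0,-6.5,-120,0,0.4]
}}

```text
t: 7.45
eef_pos: [0.605, 0.0779, 0.2392]
tool_rot: [-179.9, -0.5, -5.4]
wrist_force: [0.3, 0.0, -1.3]
width: 0.0512
grip_force: 0.0
```

Run:
```python
from h import *
import pickle; k=1.5625
i=pickle.load(open("w2.pkl","rb"))
print("fork w2",np.round(at_z("wrist",352/k,600/k,.087,i),4))
s=env.sense();print(s["eef_pos"],s["tool_rot"],s["width"])
i=optics.camera_info("wrist"); a=save("wrist","w3"); pickle.dump(i,open("w3.pkl","wb"))
r,c=project("wrist",[.592,-.006,.087],i);print(r,c)
r,c=int(r),int(c); y0=max(0,r-40);x0=max(0,min(512-100,c-50)); g=a[y0:y0+80,x0:x0+100]
g=cv2.resize(g,None,fx=6,fy=6,interpolation=cv2.INTER_CUBIC)[:,:,::-1];cv2.imwrite("pics/w3c.png",g);print(x0,y0)
```

```text
fork w2 [ 0.5926 -0.005   0.087 ]
[0.60496773 0.07793599 0.23915945] [-179.85143859   -0.52864913   -5.39865339] 0.05116592207741816
182.5328946110057 337.6617726141009
287 142
```

View pics/w3c.png

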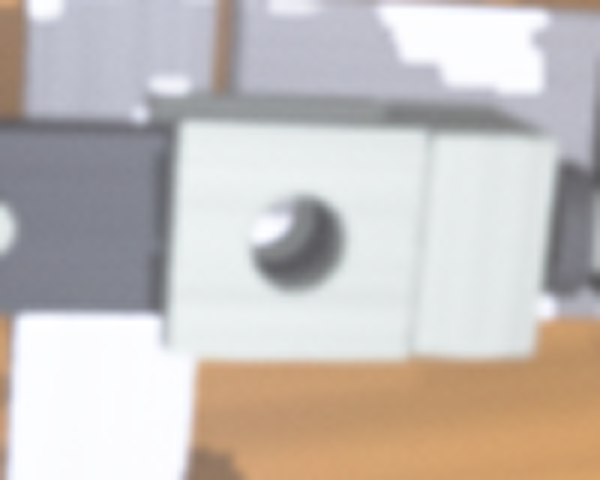

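Emit:
{"api": "carry_out", "payload": {
  "commands": [-136,289,0,-92,0.4,-136,289,0,-92,0.4,-136,289,0,-92,0.4,-136,289,0,-92,0.4,-136,289,0,-92,0.4,-136,289,0,-92,0.4,-136,289,0,-92,0.4,-136,289,0,-92,0.4,-136,289,0,-92,0.4,-136,289,0,-92,0.4]
}}

```text
t: 8.5
eef_pos: [0.4389, -0.1975, 0.2322]
tool_rot: [-179.9, -0.0, 79.2]
wrist_force: [0.1, -0.1, -1.4]
width: 0.0512
grip_force: 0.0
```

Run:
```python
from h import *
import pickle
s=env.sense();print(s["eef_pos"],s["tool_rot"],s["width"])
i=optics.camera_info("wrist"); a=save("wrist","w4"); pickle.dump(i,open("w4.pkl","wb"))
print(project("wrist",[.442,-.1965,.12],i),project("wrist",[.442,-.1965,.079],i))
cv2.imwrite("pics/w4b.png",cv2.resize(a,(800,600),interpolation=cv2.INTER_CUBIC)[:,:,::-1])
```

```text
[ 0.43886565 -0.1974882   0.23221779] [-1.79897580e+02 -3.11418966e-02  7.92135981e+01] 0.05117436419315254
(np.float64(184.98972480127182), np.float64(260.1913392040495)) (np.float64(174.39522053532042), np.float64(259.7757466831406))
```

View pics/w4b.png

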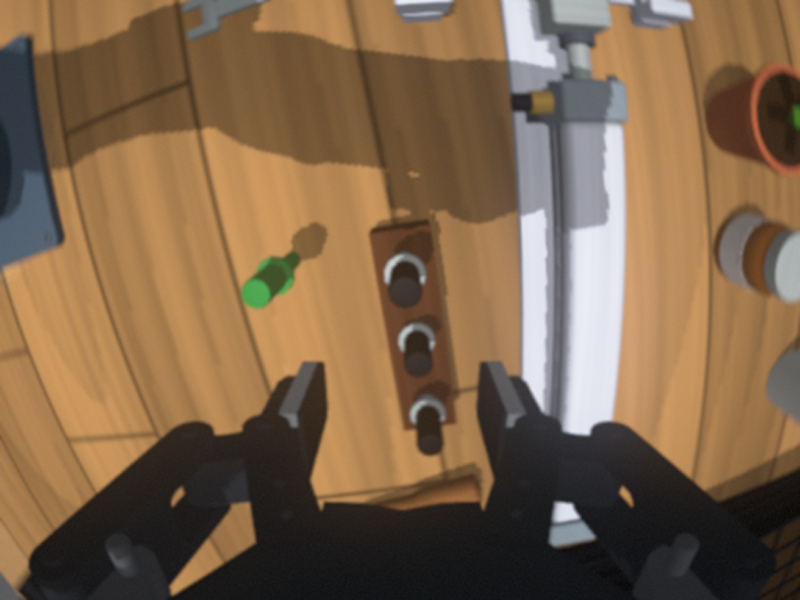

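Emit:
{"api": "carry_out", "payload": {
  "commands": [0,3,0,-7.8,0.4,0,3,45,-7.8,0.4,0,3,90,-7.8,0.4,0,3,130,-7.8,0.4,0,3,149,-7.8,0.4,0,3,149,-7.8,1,0,3,149,-7.8,1,0,3,149,-7.8,1,0,3,149,-7.8,1,0,3,149,-7.8,1],
  "newtons": 60
}}

```text
t: 9.55
eef_pos: [0.4423, -0.1979, 0.085]
tool_rot: [-180.0, 0.0, 86.7]
wrist_force: [-3.5, 1.2, 1.4]
width: 0.0188
grip_force: 58.9
```

Emit:
{"api": "carry_out", "payload": {
  "commands": [0,0,-15,0,1,0,0,-40,0,1,0,0,-70,0,1,0,0,-100,0,1,0,0,-125,0,1,0,0,-125,0,1]
}}

```text
t: 10.15
eef_pos: [0.4452, -0.1985, 0.2133]
tool_rot: [179.5, 0.1, 86.7]
wrist_force: [0.3, -0.8, -1.4]
width: 0.0189
grip_force: 58.7
```

Run:
```python
from h import *
import pickle
s=env.sense();print(s["eef_pos"],s["tool_rot"],s["width"],s["wrist_force"])
i=optics.camera_info("wrist"); a=save("wrist","w5"); pickle.dump(i,open("w5.pkl","wb"))
T=np.array(s["eef_pos"])
for d in (0.063-.019,-.012-.0,-.077): print(d,np.array(project("wrist",T+[0,0,d],i))*1.5625)
cv2.imwrite("pics/w5b.png",cv2.resize(a,(800,600),interpolation=cv2.INTER_CUBIC)[:,:,::-1])
```

```text
[ 0.44522769 -0.19853087  0.21325345] [1.79547526e+02 1.49642694e-01 8.66906498e+01] 0.018928467014343163 [ 0.30223329 -0.79439702 -1.37441787]
0.044 [454.72609883 402.99156902]
-0.012 [365.23304141 401.0775083 ]
-0.077 [310.2549506 399.923168 ]
```

View pics/w5b.png

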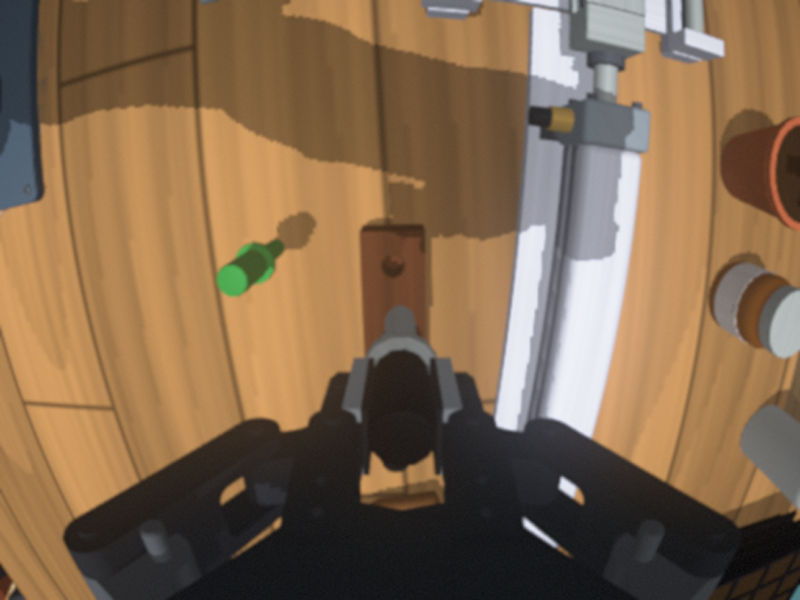

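Emit:
{"api": "carry_out", "payload": {
  "commands": [30,20,0,0,1,65,44,0,0,1,105,71,0,0,1,145,98,0,0,1,180,121,0,0,1,198,133,10,0,1,202,136,25,0,1,202,136,37,0,1,202,136,37,0,1,202,136,37,0,1]
}}

```text
t: 11.2
eef_pos: [0.5892, -0.0056, 0.1719]
tool_rot: [-179.9, 0.1, 86.6]
wrist_force: [-0.6, 0.9, -0.9]
width: 0.019
grip_force: 58.7
```

Run:
```python
from h import *
import pickle
s=env.sense();print(s["eef_pos"],s["tool_rot"],s["width"],s["wrist_force"])
i=optics.camera_info("wrist"); a=save("wrist","w6"); pickle.dump(i,open("w6.pkl","wb"))
R=lambda p:np.array(project("wrist",p,i))
T=np.array(s["eef_pos"]); r,c=R([.5925,-.005,.087]);print("hole",r,c,"tip",R(T-[0,0,.077]))
y0,x0=int(r)-50,int(c)-60;print(x0,y0)
cv2.imwrite("pics/w6c.png",cv2.resize(a[y0:y0+90,x0:x0+120],None,fx=6,fy=6,interpolation=cv2.INTER_CUBIC)[:,:,::-1])
```

```text
[ 0.58922044 -0.0056254   0.17189024] [-1.79924459e+02  5.06288418e-02  8.66069570e+01] 0.018962581105856628 [-0.62704966  0.93903535 -0.88946876]
hole 194.71941432969243 260.8532349448422 tip [198.72773795 256.84286029]
200 144
```

View pics/w6c.png

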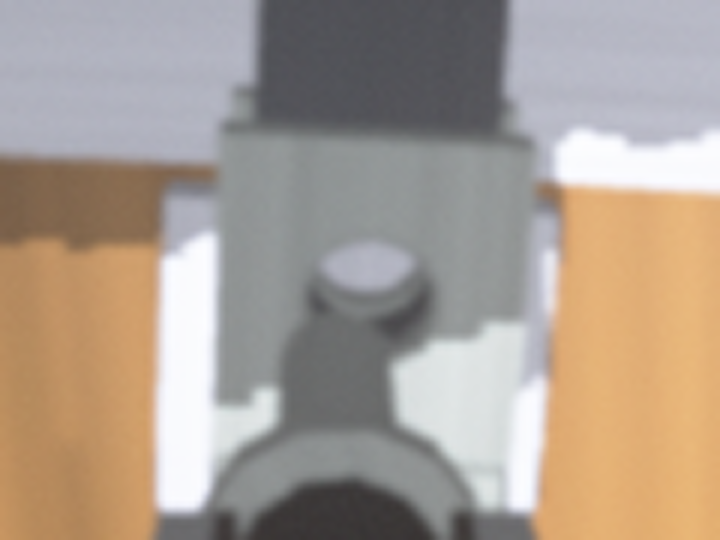

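The pin tip is at crop (335,320) and the hole at (370,295), so I'll shift and start the insertion.

Emit:
{"api": "carry_out", "payload": {
  "commands": [2,4,0,0,1,2,4,0,0,1,2,4,6,0,1,2,4,10,0,1,2,4,14,0,1,2,4,18,0,1,2,4,18,0,1]
}}

```text
t: 11.95
eef_pos: [0.5937, -0.0023, 0.1535]
tool_rot: [-179.9, 0.0, 86.7]
wrist_force: [-0.6, -0.2, -1.4]
width: 0.0186
grip_force: 58.8
```

Emit:
{"api": "carry_out", "payload": {
  "commands": [-1,0,4,0,1,-1,0,8,0,1,-1,0,12,0,1,-1,0,16,0,1,-1,0,20,0,1,-1,0,20,0,1]
}}

```text
t: 12.55
eef_pos: [0.5937, -0.0032, 0.1336]
tool_rot: [-179.9, 0.0, 86.7]
wrist_force: [-0.0, 0.7, -1.4]
width: 0.0186
grip_force: 58.7
```

Emit:
{"api": "carry_out", "payload": {
  "commands": [0,0,5,0,1,0,0,10,0,1,0,0,15,0,1,0,0,20,0,1,0,0,25,0,1,0,0,29,0,1,0,0,29,0,1]
}}

```text
t: 13.25
eef_pos: [0.5937, -0.0032, 0.1046]
tool_rot: [-179.9, 0.0, 86.7]
wrist_force: [-0.4, 0.2, 0.3]
width: 0.0184
grip_force: 58.7
```

Emit:
{"api": "carry_out", "payload": {
  "commands": [0,0,1,0,1,0,0,2,0,1,0,0,3,0,1,0,0,4,0,1,0,0,4,0,1]
}}

```text
t: 13.75
eef_pos: [0.5942, -0.0031, 0.1018]
tool_rot: [180.0, 0.0, 86.7]
wrist_force: [-1.1, -0.2, 4.1]
width: 0.0181
grip_force: 59.3
```

Emit:
{"api": "carry_out", "payload": {
  "commands": [0,0,3,0,0.4,0,0,3,0,0.4,0,0,3,0,0.4,0,0,3,0,0.4,0,0,-20,0,0.4,0,0,-60,0,0.4,0,0,-100,0,0.4,0,0,-130,0,0.4,0,0,-130,0,0.4]
}}

```text
t: 14.65
eef_pos: [0.5963, -0.0027, 0.2358]
tool_rot: [179.6, -0.0, 86.7]
wrist_force: [0.2, 0.6, -0.4]
width: 0.0511
grip_force: 0.0
```

Run:
```python
from h import *
s=env.sense();print(s["eef_pos"],s["width"],s["wrist_force"])
i=optics.camera_info("wrist"); a=save("wrist","w7"); b=save("scene","s7")
for h in(.087,.093,.137):print("wrist",np.round(project("wrist",[.593,-.0043,h],i),1),"scene",np.round(project("scene",[.593,-.0043,h]),1))
for cam in("wrist","scene"):
  for m in finder.masks_of("pin_long_grip",cam)[:3]:
    ys,xs=np.nonzero(m["mask"]);print(cam,round(m["conf"],2),np.round(m["centre"],1),ys.min(),ys.max(),xs.min(),xs.max())
r,c=project("wrist",[.593,-.0043,.11],i);y,x=int(r)-45,int(c)-50
g1=cv2.resize(a[y:y+90,x:x+100],(400,360),interpolation=cv2.INTER_CUBIC)
r,c=project("scene",[.593,-.0043,.11]);y2,x2=int(r)-45,int(c)-50
g2=cv2.resize(b[y2:y2+90,x2:x2+100],(400,360),interpolation=cv2.INTER_CUBIC)
print(x,y,x2,y2);cv2.imwrite("pics/fin.png",np.hstack([g1,g2])[:,:,::-1])
```

```text
[ 0.5962633  -0.00270266  0.23583123] 0.051126536589938563 [ 0.17352121  0.58792739 -0.39842181]
wrist [178.6 252.4] scene [215.  266.9]
wrist [180.1 252.4] scene [213.1 267. ]
wrist [192.9 252.1] scene [198.3 267.3]
wrist 0.89 [182. 254.] 165 202 240 266
scene 0.79 [205.6 264.8] 198 219 262 272
scene 0.79 [151.1 297.6] 137 173 290 300
202 139 217 162
```

```bash
python3 -c "
from workcell import env
print(env.close_job())"
```

```text
the job is handed in; nothing more can be done
None
```

The carriage is pushed home against its stop, and the longest pin is through the fork and tongue, released. Its flange seating was checked by contact force and the scene camera. The job is handed in at about 15 s, and no verdict came back.

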